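Wedge the sagging board stage up level

ROBOT

A 6-joint arm with a two-finger parallel gripper is mounted at the origin on the work surface. World frame = base frame: x ahead of the robot, y to its left, z up, the work surface at z = 0. Lengths are in m, angles in rad, forces in N, time in s.
With the tool pointing down it reaches from about 0.275 to 0.85 m from the base axis. Payload 19 kg.
Tool frame: the origin (TCP) lies between the finger pads; the fingertips stand 14 mm ahead of it and the grasp point (between the pads) lies 5 mm behind it; z points along the fingers, y is the direction in which the jaws open and shut (so a half turn about z gives the same grasp; the last joint's range is limited). The gripper opens to 85 mm and grips with 20 to 120 N. Pads are 22 mm wide; open, the fingers measure 114 mm over their backs; the gripper's body (76 mm by 85 mm) begins 54 mm behind the grasp point. The pads swing forward as they close: fully open they stand 13 mm farther back than shut.
Start: joints at [1.156, 0.15, 1.437, -0, 1.554, -0.134], TCP at [0.159, 0.552, 0.245] pointing down, gripper open.
Joint ranges: [-2.8, 2.8], [-0.68, 2.1], [0.12, 2.68], [-1.39, 4.53], [0.16, 2.79], [-2.81, 2.81]. Speed limits (rad/s): [1.89, 1.89, 2.22, 3.01, 3.01, 3.01].

INTERFACE

Orientations are given as a unit quaternion [x, y, z, w].
In Python, from workcell import monitor, camera, get_calibration, arm gives the robot as it stands. The module is installed in compiled form; this text tells all that it offers.
- The arm moves only by the shell command python3 -m handwheel 'ROWS' [OPENING] [FORCE]. ROWS is JSON, a list of rows, each a list of 4 numbers: the shift along the tool's x, y, z in mm, then the turn about the tool's z in rad. In form: [[tx, ty, tz, roll], ...]. A call has 1 to 5 rows; each row is the pose to reach, as a shift and turn from the pose commanded when the call began, along the tool's axes at that moment; what a row does not reach only later rows make up. A row lasts 1/8 s, in which the tool goes at most 62.5 mm and 10.7 degrees, less where a joint would pass 70% of its speed; a pose out of reach is approached as far as the arm can. A call with a gripper value outside its range is refused whole. OPENING is the opening, from 0 (shut) to 1 (fully open), set as the call begins (- or left out, the last holds). The fingers move at their own pace and stop on an object; FORCE is the grip in N (left out, the last holds). Time passes only in rows, so rows that repeat a pose let the fingers close. It gives the time, the measured TCP pose, the force and the opening at its end, in the units of the state.
- monitor.sense(): the state, without advancing time (a new reading comes with each control period).
- camera(name): name is "side" or "top" or "wrist"; returns the picture (480x640x3 uint8, blue, green, red); there is no depth.
- get_calibration(name): a dict with "fx", "fy", "cx", "cy" (pixels), "D" ([k1, k2, p1, p2, k3] as OpenCV has them; the pictures are not rectified), "pose" (4x4, takes a point from camera to world coordinates). Camera axes: x right, y up, looking along -z (the intrinsics and any distortion apply to the point x, -y, -z); pixel columns grow to the right and rows downward; lengths in m; the calibration is good to about 2 mm. A picture is of the moment at which its call begins: read the wrist's pose just before it. get_calibration takes no time and is no camera call; for the wrist camera it gives the pose at the moment of the call.
- arm.job_done(): hands the job in, once; it reports no verdict.
The state is a dict: "t": time; "q": joint angles; "dq": joint speeds; "joint_efforts": joint torques, N m; "position": TCP position; "tool_rot": TCP orientation; "wrist_force": force on the tool from outside, world axes, zero at the start; "torque": the same for the moment, N m; "grip_width": opening from 0.0 (shut) to 1.0 (fully open).
Only numpy, scipy, OpenCV 4.12 (cv2) and the standard library are available. Lean on these libraries where they do the work, as an engineer would, in place of code of your own. Each camera call takes 0.05 s, during which the arm holds its last target. There are 200 camera calls.

TASK

The hinged aluminium plate of the circuit-board stage sags at its front. Take the tapered wedge and push it, thin end first, flat on the packing strip, squarely under the middle of the plate's front edge until the plate has come up level against its stops and the wedge sits snug there, without jamming it hard; then let go and leave it in place. Do not touch the stage with the robot, and leave the other things on the bench where they are.

Things in the scene. Friction and masses are not known exactly. Their poses are not given: they have to be found in the camera images.
- wedge: Grey plastic wedge, loose, flat on the bench, 150 long (its x) x 30 wide, 90 g. Origin: centre of its underside; x points to the thin end. Ramp from the tip at x=+75 (3 thick) up to x=-43 (26.6 thick), 1 in 5; behind it, x=-75 to -43, an upright grip block 32 x 30, 45 tall. It starts in any of three spots shared with two look-alike blocks.
- wedge_tip (a point): Middle of the wedge's thin end, on its underside (x=+75 of the wedge). Sole and ramp are slick (friction about 0.3), the grip block is not; the taper is slight enough for the wedge to stay put under load when let go. When let go it keeps about two thirds of the load.
- wedge_grip (a point): Centre of the wedge's grip block, 32 above the wedge's underside (x=-59): the grip point, 30 wide along the wedge's y.
- stand: Fixed dark steel stand of the stage, 215 long (its x) x 190 wide, on the bench. Origin: on the bench below the middle of the plate; x points from the plate's front edge (towards the robot, at x=-80) to the rear hinge (x=+82). Side rails at y=+-88, 14 wide, 26 tall; between them, under the plate, it is open.
- mouth (a point): Point on the bench below the middle of the plate's front edge (x=-80 of the stand). A flat steel packing strip, 90 wide, lies here along the stand's x from 180 in front of the edge to 120 behind it; the wedge slides on it. The strip stands 1 to 10 proud of the bench (not known), so how far the wedge must go is found by feel. With the plate level, its edge's underside is 25.5 above the bench.
- stop (a point): Underside of the left (+y) stop lip, over the plate's front corner; another is at -y. Posts at the front corners of the stand rise to 55, with lips reaching inward to y=+-59. The plate is level when its corners meet the lips (about 34 above the bench), and can rise no more.
- plate: Aluminium plate with a circuit board, 158 x 148, 6 thick, 0.28 to 0.52 kg, hinged at its rear. Origin on the hinge axis, 30.5 above the bench; x as the stand's, z its upward normal. It sags freely 0.058 rad nose down (front edge 9 low) and rises as something is pushed under its front edge, until level at its stops.
- edge (a point): Middle of the plate's rounded front edge, on its underside. While the plate rides up, the push along the bench stays even (2 to 8 N, more if the wedge is pressed down); on the stops it rises steeply, some 2 N a millimetre. Snug: 5 to 8 N above the riding push, read at rest. The hinge is harmed if the wedge presses up on the plate with over 15 N (some 11 N above the riding push).
- spacer: Look-alike: flat grey block 150 x 30 x 18 with the same grip block at its x=-59. Not to be used or moved.
- step_block: Look-alike: stepped grey block 150 x 30, 10 thick in front and 24 thick behind, with the same grip block. Not to be used or moved.
- adapter: Black plug-in power adapter, 75 x 45 x 32, loose on the bench. Leave it.
- spool: Pale spool, 64 across, 45 tall, standing on the bench. Leave it.
- flux_jar: Small amber jar, 44 across, 45 tall, standing on the bench beside the stage. Leave it.
Not all that is in view belongs to the job. Leave any pink or turquoise look-alike of the wedge alone.

How it is judged:
On the way, in this order (a step that is already met when the one before it is completed fails the run):
1. the wedge's thin end is under the front edge while the plate still sags (x of wedge_tip in the frame of stand above -0.078 m and angle between plate's own z axis and vertical above 0.038 rad and y of wedge_tip in the frame of stand between -0.05 and 0.05 m), for 0.1 s.
2. the wedge has raised the plate level (angle between plate's own z axis and vertical below 0.012 rad and contact force between wedge and plate above 1 N), for 0.1 s.
At the end, for the whole second after the job is handed in: The plate is level to 0.01 rad, borne by the wedge, which presses up on it with 4.5 to 15 N (snug against the stops); the wedge lies flat (to 0.03 rad), within 25 mm of the middle of the plate and square to its front edge to 0.2 rad, at rest (angle between plate's own z axis and vertical below 0.01 rad and contact force between wedge and plate between 4.5 and 15 N and y of wedge in the frame of stand between -0.025 and 0.025 m and angle between the x axis of wedge and the x axis of stand, either way round below 0.2 rad and angle between wedge's own z axis and vertical below 0.03 rad and linear speed of wedge below 0.01 m/s); the robot touches nothing.
It fails at once if the wedge is jammed: it presses on the plate with more than 15 N (contact force between wedge and plate above 15 N).
It fails at once if the robot pushes on the plate itself with more than 3 N (contact force between any of the arm, the fingers and plate above 3 N).
It fails at once if the robot pushes on the stand with more than 3 N (contact force between any of the arm, the fingers and stand above 3 N).
It fails at once if another thing on the bench is moved by more than 20 mm (distance of any of spacer, step_block, adapter, spool, flux_jar from where it was at the start of the episode above 0.02 m).
It also fails if it takes over 61 s, if anything falls off the work surface, if the arm or the gripper's body presses on something with over 40 N, if the wrist force passes 120 N, or if a joint passes its speed limit or range.

## Working session

There is one attempt and no reset: what is moved stays moved. The work goes in short steps, Python scripts to look and compute and a shell command to move; the robot and the scene stay as the last step left them, time stands still between calls to the robot, and variables do not carry over. Pictures are saved under pics/ and viewed, about 8 in all and at most 12, crops included, and the job is handed in when it is done.

```bash
mkdir -p pics
cat > h.py <<'E'
import numpy as np, cv2
from workcell import monitor, camera, get_calibration, arm
def ray(c,uv):
    K=np.array([[c['fx'],0,c['cx']],[0,c['fy'],c['cy']],[0,0,1.]])
    p=cv2.undistortPoints(np.array(uv,float).reshape(-1,1,2),K,np.array(c['D'],float))[:,0]
    P=np.array(c['pose']); d=np.c_[p[:,0],-p[:,1],-np.ones(len(p))]@P[:3,:3].T
    return P[:3,3],d
def onz(c,uv,z):
    o,d=ray(c,uv); return o+d*((z-o[2])/d[:,2:3])
def proj(c,X):
    P=np.array(c['pose']); q=(np.atleast_2d(X)-P[:3,3])@P[:3,:3]; q=q*[1,-1,-1]
    K=np.array([[c['fx'],0,c['cx']],[0,c['fy'],c['cy']],[0,0,1.]])
    return cv2.projectPoints(q,np.zeros(3),np.zeros(3),K,np.array(c['D'],float))[0][:,0]
E
python3 - <<'E'
from h import *
s=monitor.sense(); print({k:np.round(v,3) for k,v in s.items()})
for n in('top','side'):
    c=get_calibration(n); print(n,c['fx'],c['cx'],c['cy'],c['D'],np.round(c['pose'],3).tolist()); cv2.imwrite(f'pics/{n}0.png',camera(n))
E
```

```text
{'t': np.float64(0.0), 'q': array([ 1.156,  0.151,  1.438, -0.   ,  1.554, -0.134]), 'dq': array([-0.001, -0.001, -0.001,  0.   , -0.002,  0.   ]), 'joint_efforts': array([-1.0000e-03, -7.1301e+01, -5.7091e+01, -0.0000e+00,  8.0000e-03,
       -0.0000e+00]), 'position': array([0.159, 0.552, 0.245]), 'tool_rot': array([ 0.14 ,  0.99 , -0.001, -0.   ]), 'wrist_force': array([ 0.277, -0.463, -0.012]), 'torque': array([ 0.   , -0.027, -0.005]), 'grip_width': np.float64(1.0)}
top 469.321094156741 321.87626619088707 245.2226742306132 [-0.11854191  0.          0.          0.          0.        ] [[-0.01, 0.995, -0.097, 0.42], [-1.0, -0.008, 0.016, 0.003], [0.015, 0.097, 0.995, 1.171], [0.0, 0.0, 0.0, 1.0]]
side 544.2714202124956 324.4747661559788 249.14637254359607 [-0.13005376  0.          0.          0.          0.        ] [[0.963, 0.184, -0.197, 0.289], [-0.269, 0.712, -0.649, -0.797], [0.021, 0.678, 0.735, 0.956], [0.0, 0.0, 0.0, 1.0]]
```

View pics/top0.png

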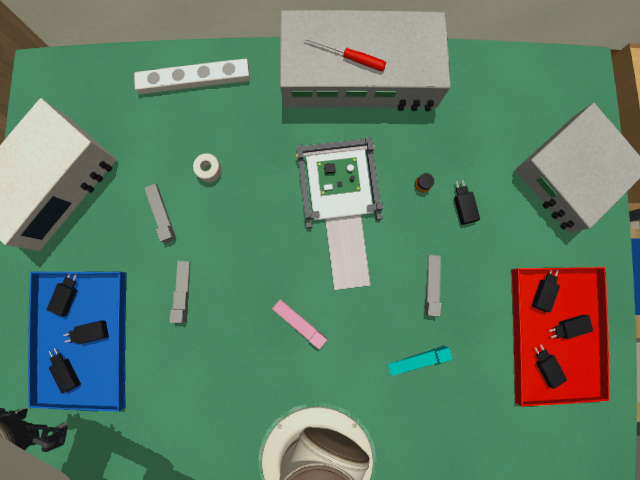

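View pics/side0.png

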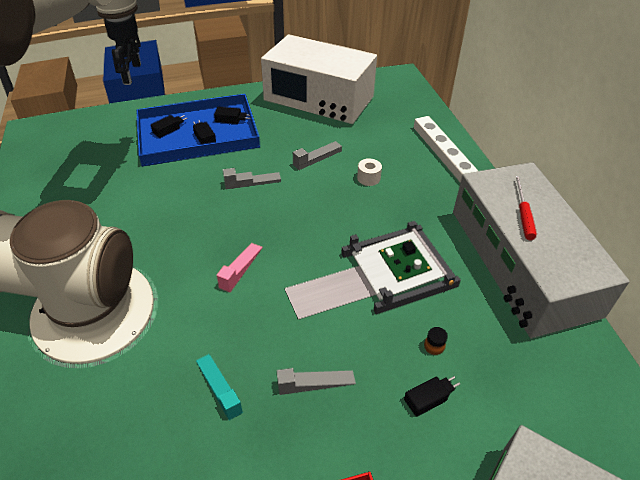

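The top view shows three grey candidates: A at (160,213), B at (180,292) and C at (434,286). In the side view they are A (317,155), B (250,180) and C (315,380). B looks stepped and C looks tapered. One enlarged composite should confirm this.

Run:
```python
from h import *
s=cv2.imread('pics/side0.png');t=cv2.imread('pics/top0.png')
f=lambda im,u,v,w,h:cv2.resize(im[v-h:v+h,u-w:u+w],(266,266*h//w),interpolation=cv2.INTER_CUBIC)
a=np.hstack([f(s,317,155,45,35),f(s,250,180,45,35),f(s,316,380,45,35)])
b=np.hstack([f(t,160,213,45,45),f(t,180,292,45,45),f(t,434,286,45,45)])
cv2.imwrite('pics/cmp.png',np.vstack([a,b]))
# stage crop contours: corners of grey pieces
hsv=cv2.cvtColor(t,cv2.COLOR_BGR2HSV)
m=((hsv[...,1]<60)&(hsv[...,2]>60)).astype(np.uint8)
n,l,st,ce=cv2.connectedComponentsWithStats(m)
for i in range(1,n):
    if st[i,4]>250 : 
        p=np.argwhere(l==i)[:,::-1].astype(np.float32); print(st[i],ce[i].round(1),cv2.boxPoints(cv2.minAreaRect(p)).round(1).tolist())
```

```text
[    1     0   639   108 35710] [341.6  34.8] [[1.0, 0.0], [639.0, 0.0], [639.0, 107.0], [1.0, 107.0]]
[ 134   58  116   36 2668] [191.7  75.8] [[132.3000030517578, 71.0999984741211], [247.5, 57.20000076293945], [250.3000030517578, 80.5999984741211], [135.1999969482422, 94.5999984741211]]
[   0   98  116  153 9915] [ 44.  170.5] [[-47.70000076293945, 200.60000610351562], [41.400001525878906, 94.5], [117.0999984741211, 158.0], [28.0, 264.1000061035156]]
[ 516  103  124  130 8977] [583.3 167.7] [[513.0, 168.5], [591.7999877929688, 99.5999984741211], [654.5999755859375, 171.39999389648438], [575.7999877929688, 240.3000030517578]]
[ 297  137   86  153 6653] [342.  208.6] [[295.70001220703125, 145.3000030517578], [373.6000061035156, 135.6999969482422], [391.6000061035156, 282.6000061035156], [313.70001220703125, 292.1000061035156]]
[193 153  29  30 619] [206.9 167.3] [[187.5, 166.5], [206.0, 148.0], [226.5, 168.5], [208.0, 187.0]]
[144 184  32  59 797] [159.3 213.1] [[141.8000030517578, 187.39999389648438], [156.8000030517578, 182.39999389648438], [175.60000610351562, 238.8000030517578], [160.60000610351562, 243.8000030517578]]
[426 255  16  62 799] [433.4 285.2] [[425.20001220703125, 255.10000610351562], [440.0, 254.8000030517578], [441.29998779296875, 316.0], [426.5, 316.29998779296875]]
[170 261  20  62 811] [180. 292.] [[169.1999969482422, 322.0], [172.89999389648438, 260.1000061035156], [189.5, 261.1000061035156], [185.89999389648438, 322.8999938964844]]
[ 259  407  116   73 4908] [312.  444.3] [[259.0, 407.0], [374.0, 407.0], [374.0, 479.0], [259.0, 479.0]]
[   0  426   70   54 1708] [ 23.4 463.6] [[-0.0, 426.0], [69.0, 426.0], [69.0, 479.0], [0.0, 479.0]]
```

View pics/cmp.png

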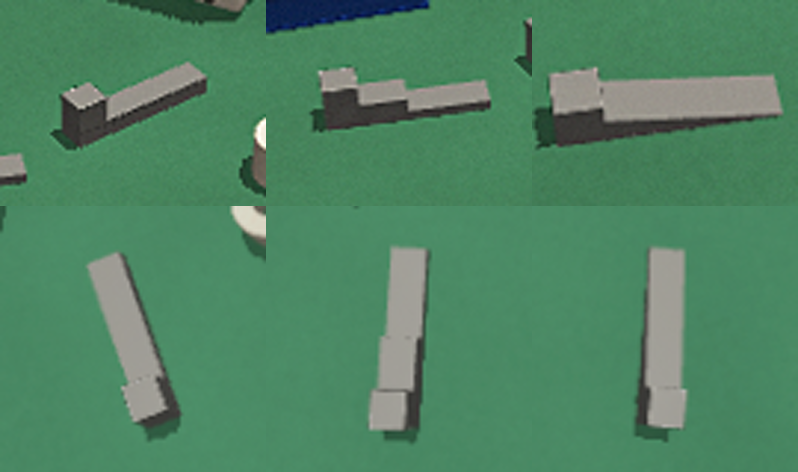

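C is the wedge: it has a continuous ramp with a thin free end, seen in the top view at (434,286) and the side view at (315,380). A is the uniform-thickness spacer and B is stepped. Next I'll measure the wedge and the stage.

Run:
```python
from h import *
s=cv2.imread('pics/side0.png');t=cv2.imread('pics/top0.png')
c=get_calibration('top'); cs=get_calibration('side')
blk=[(428.2,302.2),(440.4,302.2),(441.1,315.8),(428.6,315.8)]; tip=[(428.6,254.5),(440.4,254.5)]
B=onz(c,blk,.045);T=onz(c,tip,.003);print('blk',B.round(4).tolist(),B.mean(0).round(4),'tip',T.round(4).tolist())
d=T.mean(0)-B.mean(0);print('dist(want .134)',np.hypot(*d[:2]),'yaw',np.arctan2(d[1],d[0]))
# strip (pinkish) mask
f=t.astype(int); roi=np.zeros(t.shape[:2],bool); roi[219:300,300:400]=1
hsv=cv2.cvtColor(t,cv2.COLOR_BGR2HSV)
m=(roi&(hsv[...,1]<60)&(hsv[...,2]>120)).astype(np.uint8)
n,l,st,ce=cv2.connectedComponentsWithStats(m);i=1+st[1:,4].argmax()
cn=cv2.findContours((l==i).astype(np.uint8),0,2)[0][0];q=cv2.approxPolyDP(cn,4,True)[:,0];print('strip px',q.tolist());print(onz(c,q,.005).round(4).tolist())
a=cv2.resize(t[130:300,285:400],None,fx=3.5,fy=3.5,interpolation=cv2.INTER_CUBIC)
b=cv2.resize(s[215:325,280:465],None,fx=2.1,fy=2.1,interpolation=cv2.INTER_CUBIC)
o=np.zeros((600,a.shape[1]+b.shape[1],3),np.uint8);o[:a.shape[0],:a.shape[1]]=a;o[:b.shape[0],a.shape[1]:]=b;cv2.imwrite('pics/stage.png',o);print(a.shape,b.shape)
```

```text
blk [[0.3896, -0.2698, 0.045], [0.3891, -0.2998, 0.045], [0.3564, -0.3006, 0.045], [0.357, -0.27, 0.045]] [ 0.3731 -0.2851  0.045 ] tip [[0.5081, -0.2844, 0.003], [0.5078, -0.3147, 0.003]]
dist(want .134) 0.13564242513559177 yaw -0.10691426994088746
strip px [[327, 219], [334, 289], [369, 285], [361, 219]]
[[0.5997, -0.0291, 0.005], [0.4244, -0.0446, 0.005], [0.4334, -0.1317, 0.005], [0.5991, -0.1147, 0.005]]
(595, 402, 3) (231, 388, 3)
```

View pics/stage.png

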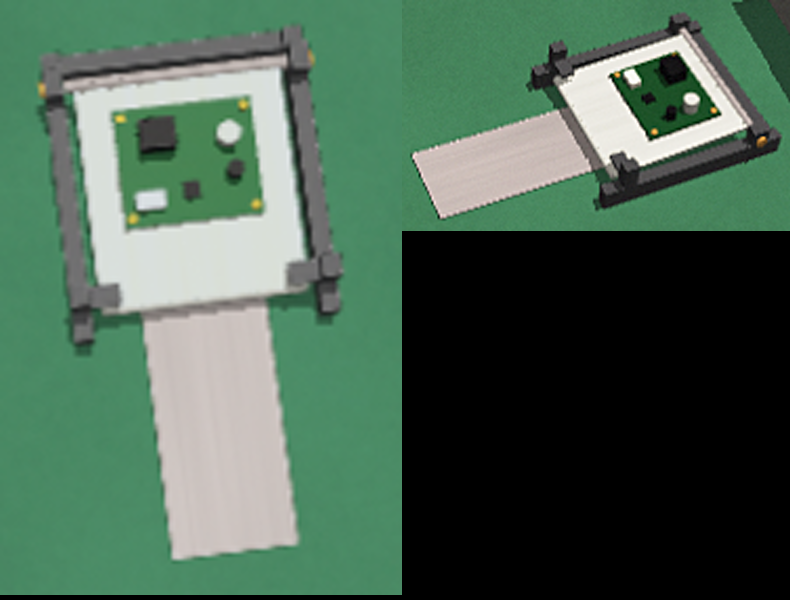

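The stage crop shows the strip's front corners at about (334.4,289.6) and (370.1,285.5), and the plate's front corners at about (318.7,219.4) and (373,212.6). The plate still sags. Next I'll work out the stand frame and the moves.

```bash
cat >> h.py <<'E'
from scipy.spatial.transform import Rotation as Ro
def go(x,y,z,yaw):
    "shift/roll for jaw axis tool-y to lie along yaw+90deg (mod pi)"
    s=monitor.sense();R=Ro.from_quat(s['tool_rot']).as_matrix()
    d=R.T@(np.array([x,y,z])-s['position'])*1e3
    a=np.arctan2(R[1,1],R[0,1]); dy=(yaw+np.pi/2-a+np.pi/2)%np.pi-np.pi/2
    print('t %.2f'%s['t'],'shift mm',d.round(1),'roll',round(-dy,3),'q6',s['q'][5].round(2))
def st(axis=0.097):
    s=monitor.sense();f=s['wrist_force'];print('t',round(s['t'],2),s['position'].round(4),'F',f.round(2),'along',round(float(f[0]*np.cos(axis)+f[1]*np.sin(axis)),2),'grip',round(float(s['grip_width']),3))
E
python3 - <<'E'
from h import *
c=get_calibration('top')
F=onz(c,[(334.4,289.6),(370.1,285.5)],.005);P=onz(c,[(318.7,219.4),(373,212.6)],.0225)
print('strip front',F.round(4).tolist(),'plate front',P.round(4).tolist())
for A in(F,P):
    w=A[0]-A[1];print('width',np.hypot(*w[:2]),'yaw',np.arctan2(-w[0],w[1]))
print('mid',F.mean(0),P.mean(0),'axis',P.mean(0)-F.mean(0))
rt=onz(c,[(285+107/3.5,130+285/3.5),(285+325/3.5,130+255/3.5)],.055);print('posts approx',rt.round(4).tolist())
go(.36,.2,.245,-.107);go(.373,-.285,.12,-.107)
E
```

```text
strip front [[0.4229, -0.0455, 0.005], [0.4321, -0.1344, 0.005]] plate front [[0.5962, -0.0081, 0.0225], [0.6123, -0.1432, 0.0225]]
width 0.08937812681577964 yaw 0.10259312924751113
width 0.13603530922332915 yaw 0.11887929046768858
mid [ 0.42750851 -0.08999522  0.005     ] [ 0.60425386 -0.07565624  0.0225    ] axis [0.17674535 0.01433898 0.0175    ]
posts approx [[0.6107, -0.0005, 0.055], [0.6307, -0.1514, 0.055]]
t 0.10 shift mm [-290.5 -282.9    0. ] roll -0.174 q6 -0.13
t 0.10 shift mm [-437.4 -745.1  125.5] roll -0.174 q6 -0.13
```

```bash
python3 -m handwheel '[[-290,-283,0,-0.17],[-290,-283,0,-0.17],[-290,-283,0,-0.17],[-290,-283,0,-0.17],[-290,-283,0,-0.17]]' 1 40; python3 -c "
from h import *
go(.373,-.285,.12,-.107)"
```

```text
t: 0.72
position: [0.314, 0.2792, 0.2452]
tool_rot: [0.055, 0.998, -0.0, 0.0]
wrist_force: [1.3, 0.3, -0.2]
grip_width: 1.007
t 0.72 shift mm [-120.7 -554.2  125.3] roll -0.003 q6 -0.92
```

```bash
python3 -m handwheel '[[-121,-554,0,0],[-121,-554,0,0],[-121,-554,0,0],[-121,-554,60,0],[-121,-554,125,0]]'; python3 -m handwheel '[[0,-245,60,0],[0,-245,60,0],[0,-245,60,0],[0,-245,60,0],[0,-245,60,0]]';python3 -c "
from h import *
print(monitor.sense()['q'].round(2));go(.373,-.285,.12,-.107)"
```

```text
t: 1.35
position: [0.3452, -0.0147, 0.2165]
tool_rot: [0.055, 0.998, -0.0, 0.001]
wrist_force: [1.4, -0.5, 0.6]
grip_width: 1.004
t: 1.98
position: [0.3168, -0.2589, 0.1549]
tool_rot: [0.058, 0.998, 0.001, -0.001]
wrist_force: [-0.0, 0.8, 0.3]
grip_width: 1.001
[-0.87 -0.15  1.93 -0.    1.37 -2.33]
t 1.98 shift mm [-58.9 -19.5  34.8] roll -0.008 q6 -2.33
```

```bash
python3 -m handwheel '[[-59,-20,35,-0.008],[-59,-20,35,-0.008],[-59,-20,35,-0.008]]';python3 -c "
from h import *
go(.373,-.285,.027,-.107)
c=get_calibration('wrist');cv2.imwrite('pics/w1.png',camera('wrist'))
print(proj(c,[[.373,-.285,.045],[.508,-.2995,.003]]).round(1))"
```

```text
t: 2.35
position: [0.3746, -0.2819, 0.121]
tool_rot: [0.051, 0.999, 0.0, -0.001]
wrist_force: [-0.2, 1.3, 0.5]
grip_width: 1.003
t 2.35 shift mm [ 1.2 -3.3 94. ] roll 0.005 q6 -2.28
[[311.8 249.6]
 [312.1 384.2]]
```

View pics/w1.png

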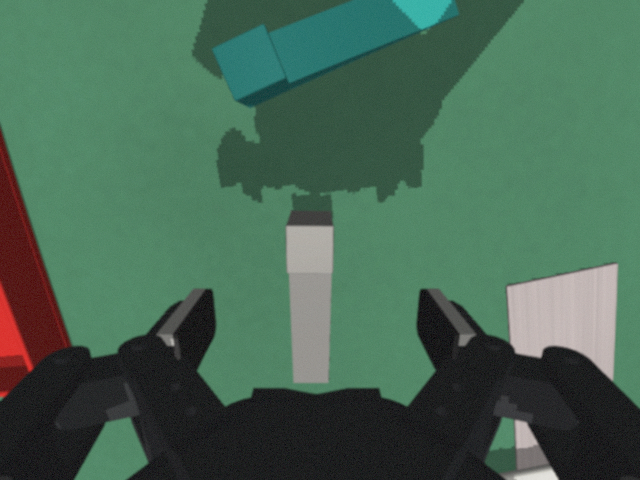

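The wrist view shows the block top centred at (310,248) and the tip at (311,383). Both are within 2 px of the predictions, so I'll descend and grip.

```bash
python3 -m handwheel '[[1,-3,50,0],[1,-3,94,0],[1,-3,94,0],[1,-3,94,0]]'; python3 -m handwheel '[[0,0,0,0],[0,0,0,0],[0,0,0,0],[0,0,0,0],[0,0,0,0]]' 0 40; python3 -m handwheel '[[0,0,0,0],[0,0,0,0],[0,0,0,0]]'; python3 -m handwheel '[[0,0,-40,0],[0,0,-40,0]]';python3 -c "
from h import *
st();m=np.array([.6065,-.0725]);g=m-np.array([np.cos(.098),np.sin(.098)])*(.134+.022);print(g);go(*g,.067,.098)"
```

```text
t: 2.9
position: [0.3737, -0.2861, 0.0295]
tool_rot: [0.051, 0.999, -0.001, 0.001]
wrist_force: [-0.1, -0.2, 0.2]
grip_width: 0.997
t: 3.52
position: [0.3734, -0.2858, 0.0279]
tool_rot: [0.051, 0.999, -0.0, 0.0]
wrist_force: [-1.7, 0.8, 8.2]
grip_width: 0.345
t: 3.9
position: [0.3734, -0.2858, 0.0279]
tool_rot: [0.051, 0.999, -0.0, 0.0]
wrist_force: [-2.1, 1.4, 8.6]
grip_width: 0.349
t: 4.15
position: [0.3742, -0.2866, 0.0697]
tool_rot: [0.051, 0.999, -0.001, 0.001]
wrist_force: [-0.4, 0.8, -1.3]
grip_width: 0.343
t 4.15 [ 0.3742 -0.2866  0.0697] F [-0.41  0.83 -1.28] along -0.33 grip 0.343
[ 0.45124851 -0.08776354]
t 4.15 shift mm [-56.3 205.7   2.3] roll -0.201 q6 -2.29
```

```bash
python3 -m handwheel '[[-40,60,0,-0.10],[-40,120,0,-0.20],[-56,180,0,-0.20],[-56,206,0,-0.20],[-56,206,0,-0.20]]'; python3 -m handwheel '[[0,0,0,0],[0,0,0,0]]'; python3 -c "
from h import *
st(.098);go(.4512,-.0878,.042,.098)
cv2.imwrite('pics/w2.png',camera('wrist'));t=camera('top');cv2.imwrite('pics/t2.png',cv2.resize(t[130:320,270:410],None,fx=4,fy=4)[:600])
c=get_calibration('wrist');m=np.array([.6065,-.0725,.02]);print(proj(c,[m]))"
```

```text
t: 4.78
position: [0.45, -0.0845, 0.0667]
tool_rot: [-0.05, 0.999, 0.0, -0.0]
wrist_force: [0.2, -0.1, -0.1]
grip_width: 0.345
t: 5.03
position: [0.4499, -0.0873, 0.0671]
tool_rot: [-0.048, 0.999, -0.0, -0.0]
wrist_force: [0.4, 0.7, -1.6]
grip_width: 0.343
t 5.03 [ 0.4499 -0.0873  0.0671] F [ 0.43  0.72 -1.59] along 0.5 grip 0.343
t 5.03 shift mm [-1.2 -0.7 25.1] roll -0.002 q6 -2.03
[[316.3687006  482.41813969]]
```

View pics/w2.png

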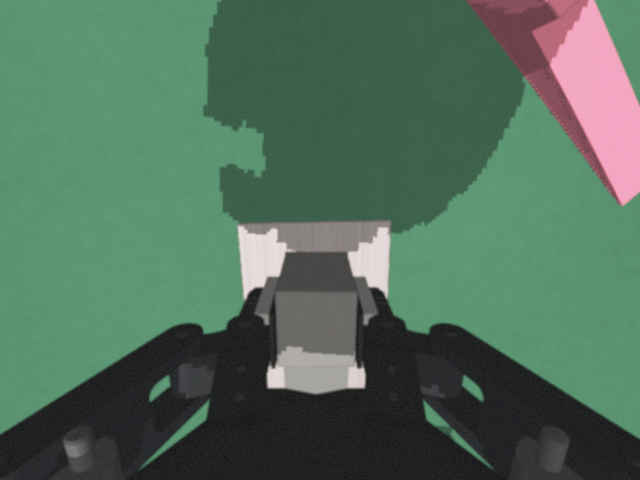

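The wedge hangs square and centred over the strip: block at u≈317, strip near end at 238–391. Next I'll lower it until it touches.

```bash
python3 -m handwheel '[[-1,-1,15,0],[-1,-1,26,0],[-1,-1,28,0],[-1,-1,28,0]]'; for i in 1; do python3 -m handwheel '[[0,0,1,0],[0,0,1,0]]'; done; python3 -m handwheel '[[0,0,1,0],[0,0,1,0]]'; python3 -m handwheel '[[0,0,1,0],[0,0,1,0]]';python3 -c "
from h import *
st(.098)"
```

```text
t: 5.62
position: [0.4511, -0.0873, 0.0391]
tool_rot: [-0.049, 0.999, 0.0, -0.0]
wrist_force: [0.8, -0.8, -0.7]
grip_width: 0.343
t: 5.88
position: [0.4513, -0.0874, 0.0384]
tool_rot: [-0.049, 0.999, -0.0, 0.0]
wrist_force: [-0.0, -0.8, -1.2]
grip_width: 0.35
t: 6.12
position: [0.4512, -0.0873, 0.0373]
tool_rot: [-0.049, 0.999, -0.0, -0.0]
wrist_force: [0.5, -0.1, 0.4]
grip_width: 0.342
t: 6.38
position: [0.4511, -0.0873, 0.0362]
tool_rot: [-0.049, 0.999, -0.0, -0.0]
wrist_force: [-0.3, 0.7, -1.1]
grip_width: 0.346
t 6.38 [ 0.4511 -0.0873  0.0362] F [-0.32  0.68 -1.1 ] along -0.25 grip 0.346
```

Bottom is now at about 8.3 mm; I'll keep going in 1 mm steps.

```bash
python3 -m handwheel '[[0,0,1,0],[0,0,1,0]]' | grep -E "pos|force"; python3 -m handwheel '[[0,0,1,0],[0,0,1,0]]'| grep -E "pos|force"; python3 -m handwheel '[[0,0,1,0],[0,0,1,0]]'| grep -E "pos|force"
```

```text
position: [0.4511, -0.0873, 0.0352]
wrist_force: [0.3, -0.7, 0.1]
position: [0.4511, -0.0873, 0.0342]
wrist_force: [-0.1, -0.7, -1.8]
position: [0.4512, -0.0873, 0.0332]
wrist_force: [0.7, 0.8, -1.2]
```

```bash
python3 -m handwheel '[[0,0,1,0],[0,0,1,0]]' | grep -E "pos|force"; python3 -m handwheel '[[0,0,1,0],[0,0,1,0]]'| grep -E "pos|force"
```

```text
position: [0.4511, -0.0873, 0.0322]
wrist_force: [-0.7, -0.2, -0.7]
position: [0.4512, -0.0873, 0.0312]
wrist_force: [0.3, -0.2, -0.6]
```

```bash
python3 -m handwheel '[[0,0,0.5,0],[0,0,0.5,0]]'| grep -E "pos|force"
```

```text
position: [0.4511, -0.0873, 0.0307]
wrist_force: [0.7, 0.4, -1.5]
```

```bash
python3 -m handwheel '[[0,0,0.5,0],[0,0,0.5,0]]' | grep -E "pos|force"; python3 -m handwheel '[[0,0,0.5,0],[0,0,0.5,0]]'| grep -E "pos|force"; python3 -m handwheel '[[0,0,0.5,0],[0,0,0.5,0]]'| grep -E "pos|force"
```

```text
position: [0.4512, -0.0874, 0.0304]
wrist_force: [-0.2, 0.3, 1.9]
position: [0.4512, -0.0874, 0.0303]
wrist_force: [-4.9, 0.8, 13.0]
position: [0.4512, -0.0874, 0.0303]
wrist_force: [-10.6, 2.6, 23.9]
```

Contact came at TCP z≈0.0305, which puts the strip about 2.5 mm proud. I'll back off to near zero press.

```bash
python3 -m handwheel '[[0,0,-1,0],[0,0,-1,0],[0,0,-1,0]]' ; python3 -c "
from h import *
for i in range(4): camera('top');st(.098)"
```

```text
t: 9.0
position: [0.4513, -0.0874, 0.0304]
tool_rot: [-0.049, 0.999, -0.0, 0.0]
wrist_force: [-2.1, -0.3, 4.8]
grip_width: 0.346
t 9.05 [ 0.4512 -0.0874  0.0303] F [-2.59  0.41  5.21] along -2.54 grip 0.345
t 9.1 [ 0.4513 -0.0874  0.0304] F [-0.58  0.46  5.58] along -0.54 grip 0.345
t 9.15 [ 0.4512 -0.0874  0.0303] F [-1.59 -0.49  5.21] along -1.63 grip 0.344
t 9.2 [ 0.4512 -0.0874  0.0304] F [-2.41  0.05  5.91] along -2.4 grip 0.345
```

```bash
python3 -m handwheel '[[0,0,-0.2,0],[-15,0,-0.2,0],[-35,0,-0.2,0],[-50,0,-0.2,0],[-50,0,-0.2,0]]' ; python3 -c "
from h import *
for i in range(3): camera('wrist');st(.098)
t=camera('top');cv2.imwrite('pics/t3.png',cv2.resize(t[130:300,285:400],None,fx=3.5,fy=3.5,interpolation=cv2.INTER_CUBIC))"
```

```text
t: 9.82
position: [0.5019, -0.0824, 0.0304]
tool_rot: [-0.049, 0.999, -0.0, 0.0]
wrist_force: [0.6, -0.3, 1.5]
grip_width: 0.347
t 9.88 [ 0.5013 -0.0824  0.0304] F [ 1.46 -0.28  1.35] along 1.42 grip 0.344
t 9.93 [ 0.5009 -0.0824  0.0304] F [ 1.78 -0.54  1.37] along 1.72 grip 0.342
t 9.97 [ 0.5007 -0.0824  0.0304] F [ 1.04 -0.62 -0.01] along 0.97 grip 0.345
```

View pics/t3.png

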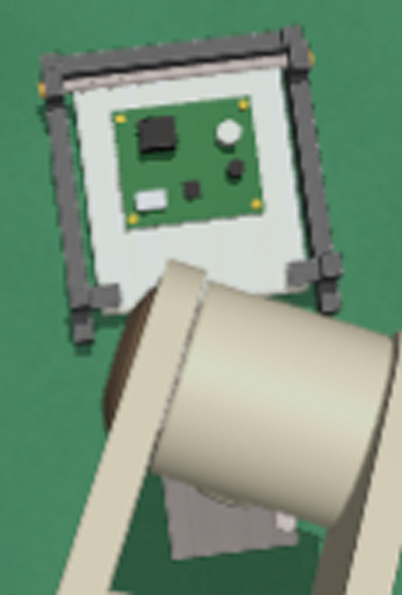

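The arm hides the wedge in this view. The plate still sags and nothing else has moved. I'll push on into the ride.

```bash
cat > f.py <<'E'
from h import *
R=[]
for i in range(4):
    camera('wrist');R.append(monitor.sense()['wrist_force'])
s=monitor.sense();F=np.mean(R,0);print('t',round(s['t'],2),s['position'].round(4),'F',F.round(2),'push',round(float(-(F[0]*np.cos(.098)+F[1]*np.sin(.098))),2),'Ty',s['torque'].round(2))
E
python3 -m handwheel '[[-8,0,0,0],[-16,0,0,0],[-22,0,0,0],[-22,0,0,0]]' |grep -E "pos|for"; python3 f.py; python3 -m handwheel '[[-5,0,0,0],[-10,0,0,0],[-15,0,0,0],[-20,0,0,0],[-20,0,0,0]]' |grep -E "pos|for"; python3 f.py
```

```text
position: [0.5233, -0.0803, 0.0304]
wrist_force: [0.5, 0.0, 0.1]
t 10.72 [ 0.5227 -0.0803  0.0304] F [ 0.22  0.24 -0.51] push -0.25 Ty [ 0.04 -0.01  0.02]
position: [0.5432, -0.0783, 0.0304]
wrist_force: [0.2, 0.4, -2.4]
t 11.55 [ 0.5427 -0.0784  0.0305] F [ 0.48  0.28 -2.05] push -0.51 Ty [ 0.01 -0.05  0.03]
```

```bash
for i in 1; do python3 -m handwheel '[[-1,0,0,0],[-2,0,0,0],[-3,0,0,0],[-4,0,0,0],[-5,0,0,0]]' |grep -E "pos|for"; done; python3 f.py; python3 -m handwheel '[[-1,0,0,0],[-2,0,0,0],[-3,0,0,0],[-4,0,0,0],[-5,0,0,0]]' |grep -E "pos|for"; python3 f.py
python3 - <<'E'
from h import *
s=cv2.resize(camera('side')[200:330,280:470],None,fx=4,fy=4,interpolation=cv2.INTER_CUBIC);cv2.imwrite('pics/s4.png',s)
E
```

```text
position: [0.5478, -0.0779, 0.0305]
wrist_force: [-0.6, -0.3, -1.3]
t 12.38 [ 0.5479 -0.0779  0.0305] F [ 0.04 -0.08 -2.  ] push -0.03 Ty [ 0.03  0.01 -0.01]
position: [0.5528, -0.0774, 0.0304]
wrist_force: [-2.0, -1.1, -2.2]
t 13.2 [ 0.5528 -0.0774  0.0305] F [ 0.01  0.22 -1.91] push -0.03 Ty [ 0.02 -0.05  0.03]
```

View pics/s4.png

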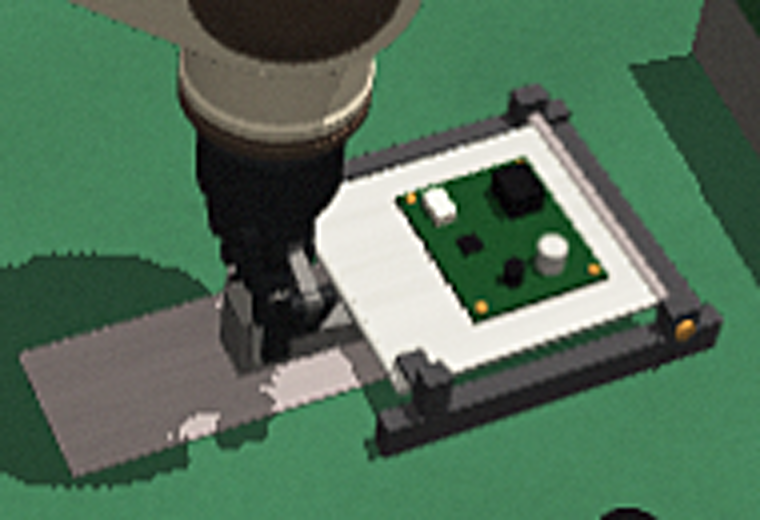

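The plate is rising over the wedge, which sits centred and square, with the arm clear of the posts. I'll creep on with a slight lowering so the sole bears on the strip.

```bash
python3 -m handwheel '[[-1,0,0.1,0],[-2,0,0.1,0],[-3,0,0.1,0],[-4,0,0.1,0],[-5,0,0.1,0]]' |grep -E "pos|for"; python3 f.py; python3 -m handwheel '[[-1,0,0,0],[-2,0,0,0],[-3,0,0,0],[-4,0,0,0],[-5,0,0,0]]' |grep -E "pos|for"; python3 f.py
```

```text
position: [0.5577, -0.077, 0.0304]
wrist_force: [-2.6, -0.4, -0.2]
t 14.07 [ 0.5578 -0.0769  0.0304] F [-0.59  0.04 -0.51] push 0.59 Ty [ 0.01 -0.08 -0.02]
position: [0.5627, -0.0765, 0.0304]
wrist_force: [-3.1, 0.1, 0.8]
t 14.9 [ 0.5628 -0.0765  0.0304] F [-0.94 -0.4  -0.1 ] push 0.98 Ty [-0.01 -0.02  0.02]
```

```bash
python3 -m handwheel '[[-1,0,0,0],[-2,0,0,0],[-3,0,0,0]]' |grep -E "pos|for"; python3 f.py; python3 -m handwheel '[[-1,0,0,0],[-2,0,0,0]]' |grep -E "pos|for"; python3 f.py;  python3 -m handwheel '[[-1,0,0,0],[-1,0,0,0]]' |grep -E "pos|for"; python3 f.py
```

```text
position: [0.5657, -0.0762, 0.0304]
wrist_force: [-2.7, -0.5, 1.4]
t 15.47 [ 0.5658 -0.0762  0.0304] F [-1.01  0.02  0.8 ] push 1.01 Ty [0.07 0.11 0.06]
position: [0.5676, -0.076, 0.0304]
wrist_force: [-2.6, -0.8, 1.8]
t 15.93 [ 0.5677 -0.076   0.0304] F [-1.76 -0.07  1.03] push 1.75 Ty [0.01 0.13 0.03]
position: [0.5687, -0.0759, 0.0304]
wrist_force: [-1.3, 0.1, 1.6]
t 16.38 [ 0.5687 -0.0759  0.0304] F [-1.33 -0.21  1.06] push 1.34 Ty [-0.    0.21  0.03]
```

```bash
for i in 0; do python3 -m handwheel '[[-1,0,0,0],[-1,0,0,0]]' >/dev/null; python3 f.py; python3 -m handwheel '[[-1,0,0,0],[-1,0,0,0]]' >/dev/null; python3 f.py;python3 -m handwheel '[[-1,0,0,0],[-1,0,0,0]]' >/dev/null; python3 f.py; done
```

```text
t 16.82 [ 0.5697 -0.0758  0.0304] F [-1.91  0.18  1.57] push 1.88 Ty [0.   0.31 0.01]
t 17.27 [ 0.5707 -0.0757  0.0303] F [-1.89 -0.58  2.26] push 1.94 Ty [0.04 0.29 0.04]
t 17.73 [ 0.5717 -0.0756  0.0304] F [-2.31 -0.19  2.8 ] push 2.32 Ty [-0.03  0.3   0.02]
```

```bash
python3 -m handwheel '[[-1,0,-0.1,0],[-1,0,-0.1,0]]' >/dev/null; python3 f.py; python3 -m handwheel '[[-1,0,0,0],[-1,0,0,0]]' >/dev/null; python3 f.py;python3 -m handwheel '[[-1,0,0,0],[-1,0,0,0]]' >/dev/null; python3 f.py
```

```text
t 18.18 [ 0.5727 -0.0755  0.0304] F [-0.72  0.32 -0.12] push 0.68 Ty [-0.02 -0.   -0.03]
t 18.62 [ 0.5736 -0.0754  0.0304] F [-0.2  -0.23 -1.5 ] push 0.22 Ty [ 0.01 -0.03  0.  ]
t 19.07 [ 0.5742 -0.0753  0.0303] F [-5.37 -1.12  0.8 ] push 5.46 Ty [-0.01  0.7   0.08]
```

```bash
python3 -m handwheel '[[0,0,0,0]]' >/dev/null; python3 f.py; python3 -m handwheel '[[-0.4,0,0,0],[-0.4,0,0,0]]' >/dev/null; python3 f.py
```

```text
t 19.4 [ 0.5742 -0.0753  0.0304] F [-5.29 -0.41  0.52] push 5.3 Ty [0.03 0.67 0.05]
t 19.85 [ 0.5743 -0.0753  0.0304] F [-9.14 -1.26  3.3 ] push 9.22 Ty [-0.07  1.2  -0.03]
```

Push at rest is now about 9.2 N, against a ride of roughly 1–2 N at rest, or about 3 N with this much press-down. That puts it about 6–8 N above riding, in the snug band. I'll check that the plate is level before releasing.

```bash
python3 - <<'E'
from h import *
a=camera('side');cv2.imwrite('pics/s5full.png',a);b=cv2.imread('pics/side0.png')
f=lambda im:cv2.resize(im[225:315,335:465],None,fx=4.5,fy=3.3*4.5/4.5,interpolation=cv2.INTER_CUBIC)
cv2.imwrite('pics/s5.png',np.vstack([f(b),f(a)]))
E
python3 f.py
```

```text
t 20.1 [ 0.5743 -0.0753  0.0304] F [-8.81 -0.68  3.34] push 8.84 Ty [-0.11  1.26  0.04]
```

View pics/s5.png

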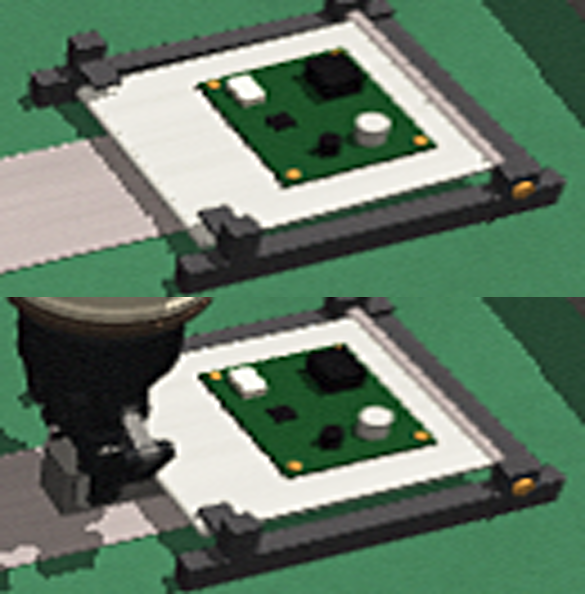

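The plate's front has risen by about the full sag: the front screw moved up about 1.8 px, roughly 6 mm. The stop came at TCP x≈0.574 against the 0.573 predicted for level. Now I'll release.

```bash
python3 -m handwheel '[[0,0,0,0],[0,0,0,0],[0,0,0,0],[0,0,0,0],[0,0,0,0]]' 0.6; python3 f.py
```

```text
t: 20.72
position: [0.575, -0.0753, 0.0305]
tool_rot: [-0.049, 0.999, -0.0, 0.0]
wrist_force: [0.8, -0.7, -0.1]
grip_width: 0.599
t 20.93 [ 0.575  -0.0753  0.0304] F [-0.13 -0.11  0.02] push 0.14 Ty [-0.01 -0.01 -0.04]
```

```bash
python3 -m handwheel '[[0,0,-15,0],[0,0,-50,0],[0,0,-110,0],[60,0,-160,0],[120,0,-200,0]]'; python3 -m handwheel '[[80,100,0,0],[80,100,0,0],[80,100,0,0],[80,100,0,0],[80,100,0,0]]'
python3 - <<'E'
from h import *
t=camera('top');s=camera('side');cv2.imwrite('pics/t6f.png',t);cv2.imwrite('pics/s6f.png',s)
a=cv2.resize(t[130:300,285:400],None,fx=3.4,fy=3.4,interpolation=cv2.INTER_CUBIC)
b=cv2.resize(s[215:325,280:465],None,fx=2.1,fy=2.1,interpolation=cv2.INTER_CUBIC);d=cv2.resize(t,(388,291))
o=np.zeros((a.shape[0],a.shape[1]+388,3),np.uint8);o[:,:a.shape[1]]=a;o[:231,a.shape[1]:]=b;o[240:531,a.shape[1]:]=d;cv2.imwrite('pics/fin.png',o);print(o.shape,a.shape)
E
```

```text
t: 21.55
position: [0.475, -0.0848, 0.2186]
tool_rot: [-0.049, 0.999, -0.0, 0.001]
wrist_force: [-0.9, -1.0, 1.7]
grip_width: 0.6
t: 22.18
position: [0.3874, 0.0063, 0.2163]
tool_rot: [-0.048, 0.999, -0.0, -0.0]
wrist_force: [0.3, 0.2, -0.7]
grip_width: 0.601
(578, 779, 3) (578, 391, 3)
```

View pics/fin.png

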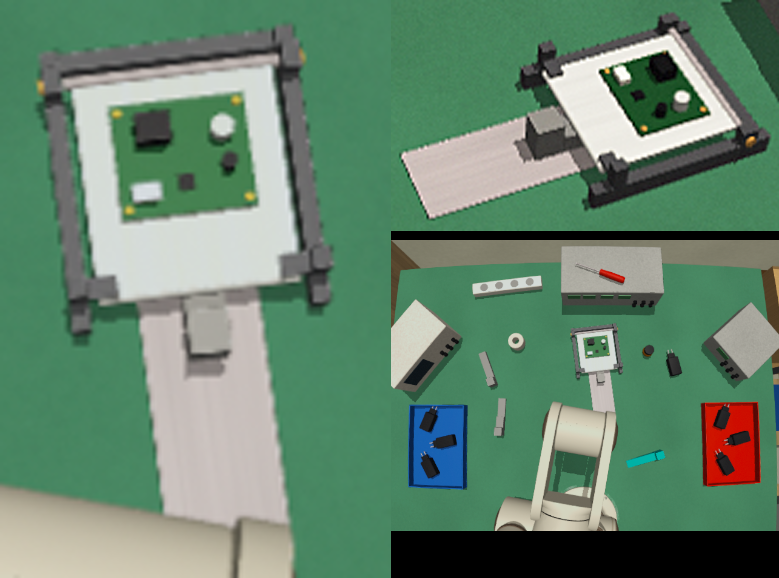

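The final view shows the wedge standing alone, square on the strip under the middle of the plate edge, with its block top at top-view ≈(346.6,227.4). Nothing else has moved. One last numeric check follows.

```bash
python3 - <<'E'
from h import *
c=get_calibration('top');cs=get_calibration('side')
p=onz(c,[(346.6,227.4)],.0475)[0];m=np.array([.6065,-.0725]);d=p[:2]-m;u=np.array([np.cos(.098),np.sin(.098)])
print('block',p.round(4),'stand x rel edge',d@u,'y',d@[-u[1],u[0]])
def scr(im,x0,y0,x1,y1):
    h=cv2.cvtColor(im,cv2.COLOR_BGR2HSV)[y0:y1,x0:x1].astype(int)
    w=((h[...,0]>12)&(h[...,0]<32)&(h[...,1]>120)&(h[...,2]>120)).astype(np.uint8)
    n,l,s,ce=cv2.connectedComponentsWithStats(w);return [(round(a+x0,1),round(b+y0,1),int(k[4])) for (a,b),k in zip(ce[1:],s[1:])]
for tag,T,S in(('before','top0','side0'),('after','t6f','s6f')):
    print(tag,'top',scr(cv2.imread(f'pics/{T}.png'),313,150,365,200),'side',scr(cv2.imread(f'pics/{S}.png'),370,230,440,290))
    print(' obj diff')
a=cv2.imread('pics/top0.png').astype(int);b=cv2.imread('pics/t6f.png').astype(int)
D=np.abs(a-b).max(2)
for n,(u,v) in dict(spacer=(160,213),step=(180,292),spool=(206,167),adapter=(466,203),jar=(425,183)).items(): print(n,int((D[v-35:v+35,u-20:u+20]>40).sum()))
E
python3 f.py
```

```text
block [ 0.5723 -0.0752  0.0475] stand x rel edge -0.03428651901066934 y 0.0007041040947299719
before top [(np.float64(354.2), np.float64(159.4), 5), (np.float64(319.0), np.float64(163.5), 6), (np.float64(358.0), np.float64(188.0), 5), (np.float64(322.5), np.float64(192.5), 4)] side [(np.float64(409.0), np.float64(240.0), 1), (np.float64(382.2), np.float64(250.2), 6), (np.float64(428.0), np.float64(267.0), 9), (np.float64(399.9), np.float64(277.1), 8)]
 obj diff
after top [(np.float64(354.0), np.float64(159.0), 5), (np.float64(318.8), np.float64(163.4), 5), (np.float64(358.0), np.float64(187.2), 4), (np.float64(322.5), np.float64(191.5), 4)] side [(np.float64(382.5), np.float64(248.5), 4), (np.float64(428.0), np.float64(266.5), 6), (np.float64(400.0), np.float64(275.5), 6)]
 obj diff
spacer 0
step 0
spool 0
adapter 0
jar 0
t 22.48 [0.387  0.0066 0.2159] F [ 0.28  0.37 -0.08] push -0.31 Ty [-0.04 -0.02  0.03]
```

```bash
python3 -c "
from h import *
arm.job_done();print(monitor.sense()['t'])"
```

```text
the job is handed in; nothing more can be done
the job is handed in; nothing more can be done
```

I pushed the wedge under the middle of the plate's front edge until the plate met its stops, then released it and handed the job in at about 22 s. I could not directly measure the load the wedge carries once released.

**Identification:** The wedge was the block at top-view pixel (434,286), the only one with a continuous taper. I gripped it by its block and set it on the strip, which I felt to be about 2.5 mm proud of the bench.

**Push:** The riding push was about 1–2 N at rest and 2–3 N while moving. It rose steeply at TCP x ≈ 0.574, against 0.573 predicted for level. I stopped at about 9 N at rest, roughly 6–8 N above riding.

**Checks after release:**

| Check | Result |
|---|---|
| Wedge offset from the plate's middle | about 1 mm |
| Squareness to the front edge | looks square by eye |
| Thin end past the front edge | about 100 mm, which is where the plate comes level |
| Rise of the plate's front screws in the images | about 1.6 px, consistent with the full sag being lifted |
| Spacer, step block, spool, adapter and jar | no change in the images |
| Arm | clear of everything |

**Uncertain:**
- **Load on the wedge:** From the push I infer about 6–7 N after release, inside the 4.5–15 N band.
- **Riding push:** At rest it drifted by 1–2 N with small changes in how hard the wedge was pressed down, so the "6–8 N above riding" figure carries that uncertainty.
- **Plate level:** The screw shift is near the camera's resolution, so being level rests mainly on the wedge's position and the steep force rise.

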